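# Floating soap-dish cover for a product picture

### The arm

A 7-joint arm with a two-finger parallel gripper is mounted at the origin on the work surface. World frame = base frame: x ahead of the robot, y to its left, z up, the work surface at z = 0. Lengths are in m, angles in rad, forces in N, time in s.
With the tool pointing down it reaches from about 0.4 to 0.85 m from the base axis. Payload 10.4 kg.
Tool frame: the origin (TCP) lies at the very end of the fingers, on their centre line; the grasp point (between the pads) lies 19 mm behind it (grip_point_offset is the distance from the TCP to the grasp point, in m); z points along the fingers, y is the line along which they close (so a half turn about z gives the same grasp; the last joint's range is limited). The gripper opens to 87 mm and grips with 3 to 60 N. Pads are 19 mm wide; open, the fingers measure 117 mm over their backs; the gripper's body (75 mm by 190 mm) begins 51 mm behind the grasp point.
Start: joints at [-1.37, 0.332, -0.065, 1.46, 0.022, 1.35, -0.088], TCP at [0.139, 0.609, 0.223] pointing down, gripper open.
Joint ranges: [-2.6, 2.6], [-0.5, 2.12], [-1.47, 1.34], [0.16, 2.42], [-1.27, 4.41], [0.06, 2.06], [-2.6, 2.6]. Speed limits (rad/s): [2.22, 2.22, 2.79, 2.79, 3.14, 3.14, 3.14].

### API

Orientations are given as a unit quaternion [x, y, z, w].
In Python, from bench import * gives the robot as it stands.
- The arm moves only by the tool play_rows, never from a script. Its argument "increments" is text: rows parted by semicolons, each of 7 numbers parted by spaces: the turn, a rotation vector about the tool's x, y, z in rad, then the shift along the tool's x, y, z in m, then the opening, from 0 (shut) to 1 (fully open). A call has 1 to 8 rows; each row is the pose to reach, as a shift and turn from the pose commanded when the call began, along the tool's axes at that moment; what a row does not reach only later rows make up. A row lasts 1/10 s, in which the tool goes at most 50 mm and 8.59 degrees, less where a joint would pass 70% of its speed; a pose out of reach is approached as far as the arm can. A call with a gripper value outside its range is refused whole. The fingers move at their own pace and stop on an object; "grip_force" is the grip in N (left out, the last holds). Time passes only in rows, so rows that repeat a pose let the fingers close. It gives the time, the measured TCP pose, the force, the opening and the grip force at its end, in the units of the state.
- read_state(): the state, without advancing time (a new reading comes with each control period).
- camera(name): name is "side" or "top" or "wrist"; returns a dict with "color" (480x640x3 uint8, red, green, blue), "fx", "fy", "cx", "cy" (pixels), "camera_from_world" (4x4, takes a point from world to camera coordinates); the wrist camera has in their place "mount" (4x4, takes a point from camera to tool coordinates, whose origin is the TCP and whose axes are the flange's). Camera axes: x right, y down, z forward; pixel columns grow to the right and rows downward; lengths in m; the calibration is good to about 2 mm. The wrist camera is an equidistant fisheye: a pixel r from the principal point sees the ray r / f radians off the axis. A picture is of the moment at which its call begins: read the wrist's pose just before it. There is no depth.
- close_job(): hands the job in; it is judged then, once.
The state is a dict: "time": time; "joint_positions": joint angles; "joint_vel": joint speeds; "joint_torque": joint torques, N m; "ee_pos": TCP position; "eef_rot": TCP orientation; "ft_force": force on the tool from outside, world axes, zero at the start; "torque": the same for the moment, N m; "width": finger opening in m; "grip_force": force on a finger pad.
Only numpy, scipy, OpenCV 4.12 (cv2) and the standard library are available. Lean on these libraries where they do the work, as an engineer would, in place of code of your own. Each camera call takes 0.05 s, during which the arm holds its last target. There are 200 camera calls.

### The job

We are photographing the stoneware soap dish with its cover floating above it. First turn the lights' dimmer knob clockwise until its white line points at the strip of tape, and let go of it; then take the cover by the bar on its top, carry it over the props and hold it about 20 mm above the dish's flat top, level, centred and square with the dish as if about to close it, without the cover ever touching the dish or the soap, and without shifting the dish, the soap or the props. Finish still holding it there, quite still, for the picture: do not put it down or let go.

Things in the scene. Friction and masses are not known exactly. Their poses are not given: they have to be found in the camera images.
- cover: loose white stoneware cover, 0.3 to 0.5 kg: an upside-down open box, 84 mm along x, 130 mm along y, 52 mm high, walls 5 mm, hollow beneath, with an upright bar handle in the middle of its top: 14 mm thick (x), 50 mm long (y), 52 to 78 mm above the rim. Origin: centre of its open underside, level with the rim; z up. Starts rim down on the counter, to the left or the right.
- dish: loose white stoneware dish, 110 mm along x, 160 mm along y; flat top (where the cover's rim would sit) 10 mm above the counter, with an edge 6 mm wide around it, 14 mm above the counter. Origin: centre of its underside; z up. The cover fits with its y along the dish's y, either way round. On the other side from the cover.
- soap: loose bar of soap, 52 x 80 mm and 24 mm high, lying in the middle of the dish, parallel to it, so its top is 34 mm above the counter. Origin: centre of its underside. (Beyond the dish, its lens over 330 mm away, a fixed photo camera 230 mm high on a tripod faces it.)
- dimmer: fixed black dimmer box of the lights, 112 mm along its x, 120 mm along its y, 34 mm high, the knob in the middle of its top. Origin: centre of its underside; z up.
- dimmer_knob (a joint): angle of the dimmer knob, rad: grows as the knob turns clockwise seen from above (0 to 4.71, end to end). It turns freely with a light friction (0.04 N m) and stays where it is left. The turn to the tape is always clockwise, 0.4 to 1.5 rad.
- knob_top (a point): centre of the top of the knob, on its upright axis. The knob is a fluted black cylinder, 40 mm in diameter, 24 mm high, from 34 to 58 mm above the counter, and can be gripped across its diameter at any yaw. The point's x axis points along the knob's white line and turns with it.
- pointer (a point): outer end of the white line on top of the knob, 19 mm from the knob's axis; its x axis points outward along the line.
- tape: flat strip of white tape stuck on the dimmer's top beside the knob: the mark to set. Origin: on the knob's axis at the height of the dimmer's top (34 mm above the counter); its x axis points from the knob's axis to the middle of the tape, which lies 28 to 48 mm out and is 9 mm wide.
- amber_bottle: loose prop: closed amber glass bottle, 60 mm diameter, 160 mm high, between dish and cover. Origin: centre of its underside.
- carton: loose prop: upright cardboard carton 44 x 64 mm, 108 mm high, between dish and cover. Origin: centre of its underside.
- tumbler: loose prop: glass tumbler, 68 mm diameter, 92 mm high, on the robot's side of the dish. Origin: centre of its underside.
- candle_tin: loose prop: round metal tin, 66 mm diameter, 55 mm high, on the robot's side of the dish. Origin: centre of its underside.
- clay_pot: loose prop: closed terracotta pot, 72 mm diameter, 78 mm high, on the robot's side of the cover. Origin: centre of its underside.
- nail_brush: loose prop: wooden nail brush, 88 x 40 mm, 32 mm high, beyond the cover. Origin: centre of its underside.
- balm_jar: loose prop: small amber jar with a metal cap, 52 mm diameter, 48 mm high, beyond the cover. Origin: centre of its underside.
There are look-alikes about, which are no part of the job. Leave any yellow look-alike of the cover alone. There is more than one size of the dimmer; the job needs the smaller.

How it is judged:
By the outcome, as a careful person would: the job done as asked, in the order asked, and still so for the second after the job is handed in, while the arm keeps its last pose, push and grip.
It also fails if it takes over 58 s, if anything falls off the work surface, if the arm or the gripper's body presses on something with over 40 N, if the wrist force passes 120 N, or if a joint passes its speed limit or range.

## Working session

There is one attempt and no reset: what is moved stays moved. The work goes in short steps, Python scripts to look and compute and a tool call to move; the robot and the scene stay as the last step left them, time stands still between calls to the robot, and variables do not carry over. Pictures are saved under pics/ and viewed, at most 10 in all, crops included, and the job is handed in when it is done.

Besides the shell and the picture viewer there is one more tool, called after "Call:" as name(argument=value, ...) on one line, values as JSON. play_rows: Moves the arm, as the interface text tells. Its arguments: {"type":"object","properties":{"increments":{"type":"string"},"grip_force":{"type":"number"}},"required":["increments"]}

```bash
mkdir -p pics
python3 - <<'E'
from bench import *
import cv2,json,numpy as np
s=read_state();print({k:np.round(v,4).tolist() for k,v in s.items()})
for n in ["side","top"]:
    c=camera(n);cv2.imwrite(f"pics/{n}0.png",c["color"][:,:,::-1])
    print(n,c["fx"],c["fy"],c["cx"],c["cy"],np.round(c["camera_from_world"],4).tolist())
    np.savez(f"{n}0.npz",K=[c["fx"],c["fy"],c["cx"],c["cy"]],T=c["camera_from_world"],im=c["color"])
c=camera("wrist");cv2.imwrite("pics/wrist0.png",c["color"][:,:,::-1]);print(c["fx"],c["cx"],c["cy"],c["mount"])
E
```

```text
{'time': 0.0, 'joint_positions': [-1.3696, 0.3329, -0.0647, 1.4609, 0.0217, 1.3499, -0.0885], 'joint_vel': [-0.0004, -0.0003, -0.0011, 0.0002, 0.0001, -0.0005, -0.0005], 'joint_torque': [-0.0003, -62.3241, 0.0248, -38.9909, -0.0612, 0.0395, 0.0002], 'ee_pos': [0.1386, 0.609, 0.2217], 'eef_rot': [0.1116, 0.9938, -0.0007, -0.0], 'ft_force': [-0.3677, -0.4308, -0.5001], 'torque': [0.0272, -0.061, 0.0145], 'grip_force': 0.0, 'width': 0.087}
side 540.3216046430327 540.3216046430327 320.9847661511018 238.06754196206614 [[0.8709, -0.4913, -0.0133, -0.4484], [-0.3357, -0.5748, -0.7463, 0.2348], [0.359, 0.6544, -0.6655, 0.9081], [0.0, 0.0, 0.0, 1.0]]
top 524.9756533344676 524.9756533344676 322.2294275203195 237.1395458440182 [[-0.0348, -0.9994, 0.0067, 0.0109], [-0.9775, 0.0326, -0.2084, 0.5301], [0.208, -0.0138, -0.978, 0.9796], [0.0, 0.0, 0.0, 1.0]]
371.64829954431775 321.89271060421 237.53760848682668 [[-1.79395828e-05 -9.61884377e-01 -2.73456479e-01  7.53170995e-02]
 [ 9.99999833e-01  1.40522768e-04 -5.59892512e-04  2.24251287e-04]
 [ 5.76978722e-04 -2.73456443e-01  9.61884214e-01 -1.61292213e-01]
 [ 0.00000000e+00  0.00000000e+00  0.00000000e+00  1.00000000e+00]]
```

View pics/top0.png

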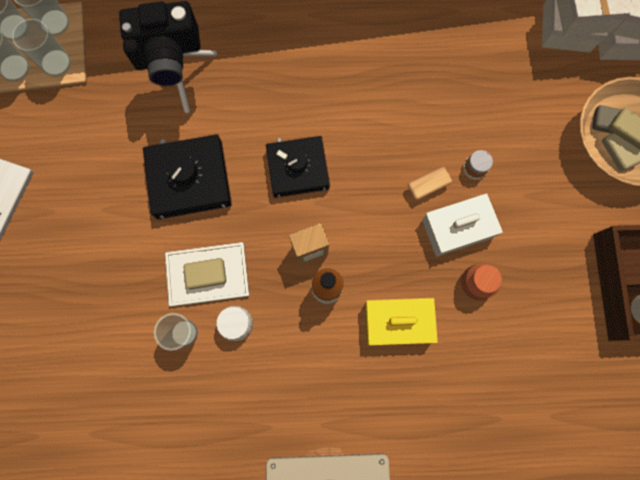

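View pics/side0.png

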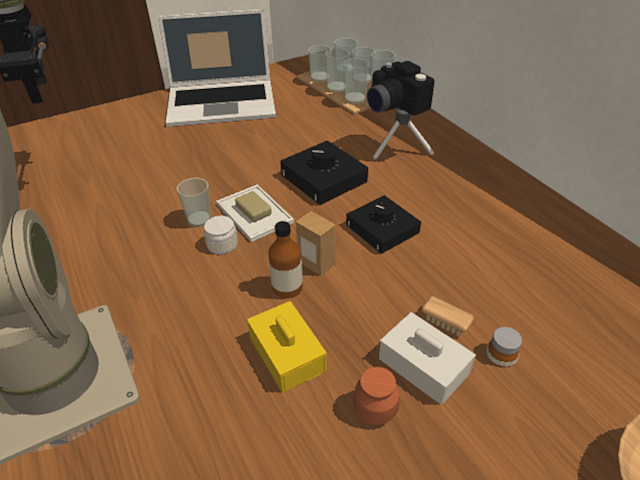

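Top view: the small dimmer is at (297,165) with its tape near (282,154). The cover is at (462,224), the dish at (207,273), the bottle at (327,283) and the carton at (309,241). Next I'll view enlarged crops.

```bash
cat > h.py <<'E'
import numpy as np,cv2
from scipy.spatial.transform import Rotation as R
class Pin:
    def __init__(s,n):
        d=np.load(n+"0.npz");s.K=d["K"];s.T=d["T"];s.im=d["im"]
        s.c=-s.T[:3,:3].T@s.T[:3,3]
    def ray(s,p):
        d=s.T[:3,:3].T@np.array([(p[0]-s.K[2])/s.K[0],(p[1]-s.K[3])/s.K[1],1]);return d/np.linalg.norm(d)
    def at(s,p,z):
        d=s.ray(p);return s.c+d*(z-s.c[2])/d[2]
    def proj(s,X):
        q=s.T[:3,:3]@np.asarray(X,float)+s.T[:3,3];return s.K[2:]+s.K[:2]*q[:2]/q[2]
def tri(*cr):
    A=0;b=0
    for c,d in cr:
        P=np.eye(3)-np.outer(d,d);A=A+P;b=b+P@c
    return np.linalg.solve(A,b)
E
python3 - <<'E'
from h import *
def crop(im,x,y,w,h,W,H): return cv2.resize(im[y:y+h,x:x+w],(W,H),interpolation=cv2.INTER_CUBIC)
t,s=Pin("top"),Pin("side")
r1=np.hstack([crop(t.im,262,130,70,70,266,300),crop(t.im,415,190,95,70,266,300)[:, :],crop(t.im,160,238,95,72,266,300)])
r2=np.hstack([crop(s.im,340,190,85,65,266,300),crop(s.im,375,305,105,100,266,300),crop(s.im,210,180,90,65,266,300)])
cv2.imwrite("pics/c1.png",np.vstack([r1,r2])[:,:,::-1])
for n,p,z in [("knob",(297,162),.058),("cover",(462,224),.052),("bar",(467,222),.078),("dish",(207,273),.01),("bottle",(327,283),.16),("carton",(309,241),.108),("tumbler",(175,333),.05),("tin",(234,324),.055),("pot",(484,281),.078),("brush",(430,185),.032),("jar",(480,164),.048),("yel",(402,321),.06),("cam",(163,60),.2)]: print(n,t.at(p,z).round(3))
E
```

```text
knob [0.687 0.039 0.058]
cover [ 0.548 -0.287  0.052]
bar [ 0.546 -0.289  0.078]
dish [0.473 0.228 0.01 ]
bottle [ 0.426 -0.011  0.16 ]
carton [0.512 0.019 0.108]
tumbler [0.354 0.28  0.05 ]
tin [0.367 0.167 0.055]
pot [ 0.43  -0.311  0.078]
brush [ 0.638 -0.234  0.032]
jar [ 0.674 -0.336  0.048]
yel [ 0.361 -0.153  0.06 ]
cam [0.838 0.273 0.2  ]
```

View pics/c1.png

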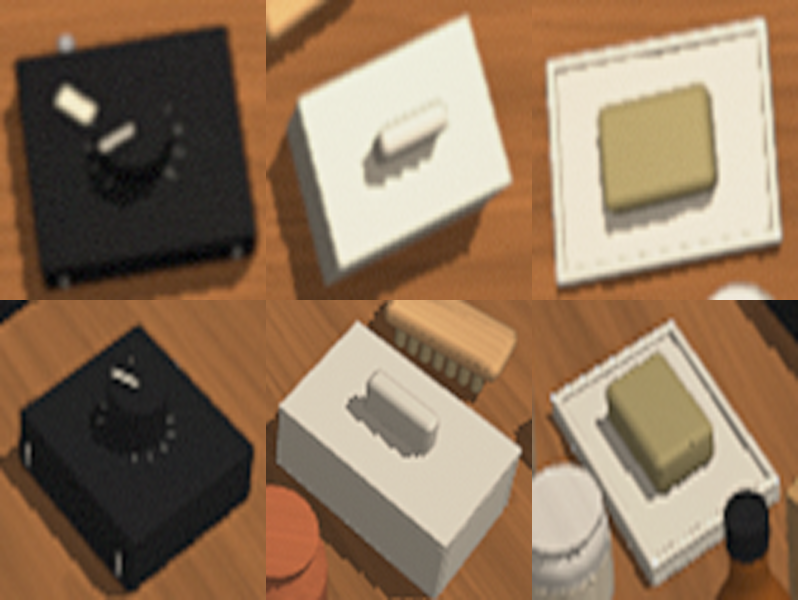

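Crops (scales 3.8/4.29, offset 262,130 for the dimmer): the white line's inner end is at about (297.5,160) and its outer end at about (288,164.5). The tape is at about (282,154), so a clockwise turn is right. The cover bar and the dish edges are clear. Now I'll measure them on rectified planes.

```bash
cat >> h.py <<'E'
def rect(cam,c,z,half=.11,px=.0005):
    """warp to plane z: column grows with -y, row grows with -x"""
    n=int(2*half/px);c=np.array(c)
    w=[(c[0]+half,c[1]+half),(c[0]+half,c[1]-half),(c[0]-half,c[1]-half),(c[0]-half,c[1]+half)]
    H=cv2.getPerspectiveTransform(np.float32([cam.proj([*q,z]) for q in w]),np.float32([(0,0),(n,0),(n,n),(0,n)]))
    im=cv2.warpPerspective(cam.im,H,(n,n),flags=cv2.INTER_CUBIC)
    return im,lambda p:np.array([c[0]+half-p[1]*px,c[1]+half-p[0]*px])
def blobs(mask,f,amin,px=.0005):
    for k in cv2.findContours(mask.astype(np.uint8),cv2.RETR_EXTERNAL,cv2.CHAIN_APPROX_NONE)[0]:
        if cv2.contourArea(k)<amin: continue
        b=cv2.boxPoints(cv2.minAreaRect(k));w=np.array([f(q) for q in b])
        e=[w[1]-w[0],w[2]-w[1]];L=[np.linalg.norm(x) for x in e];l=e[int(np.argmax(L))]
        print("  c",w.mean(0).round(4),"size",np.round(sorted(L),4),"longdir deg",round(np.degrees(np.arctan2(l[1],l[0]))%180,1))
E
python3 - <<'E'
from h import *
for n in ["top","side"]:
    c=Pin(n);print(n)
    def go(name,xy,z,half,fn,amin):
        im,f=rect(c,xy,z,half);print(name);blobs(cv2.morphologyEx(fn(im.astype(int)).astype(np.uint8),cv2.MORPH_OPEN,np.ones((3,3))),f,amin);return im
    go("line@.058",(.69,.04),.058,.045,lambda i:i.min(2)>95,60)
    go("tape@.034",(.69,.04),.034,.06,lambda i:i.min(2)>110,100)
    a=go("box@.034",(.69,.04),.034,.1,lambda i:i.max(2)<60,8000)
    b=go("dish",(.473,.228),.014,.11,lambda i:(i.min(2)>150)|((abs(i[:,:,0]-i[:,:,1])<40)&(i[:,:,2]>70)&(i[:,:,0]-i[:,:,2]<100)),8000)
    go("soap@.034",(.473,.228),.034,.07,lambda i:((i[:,:,0]-i[:,:,2])>35)&(i[:,:,0]-i[:,:,1]<35),2000)
    d=go("cover@.052",(.548,-.287),.052,.11,lambda i:i.min(2)>(165 if n=="side" else 190),5000)
    cv2.imwrite(f"pics/r_{n}.png",np.hstack([cv2.resize(x,(266,266)) for x in (a,b,d)])[:,:,::-1])
cv2.imwrite("pics/r.png",np.vstack([cv2.imread("pics/r_top.png"),cv2.imread("pics/r_side.png")]))
E
```

```text
top
line@.058
  c [0.6882 0.0481] size [0.006  0.0202] longdir deg 119.7
  c [0.7053 0.0696] size [0.0118 0.0226] longdir deg 56.3
tape@.034
  c [0.697  0.0491] size [0.0052 0.0195] longdir deg 119.7
  c [0.7146 0.071 ] size [0.0114 0.0221] longdir deg 55.5
  c [0.7465 0.0757] size [0.007  0.0075] longdir deg 90.0
box@.034
  c [0.6865 0.0395] size [0.1179 0.1185] longdir deg 7.1
dish
  c [0.3845 0.1725] size [0.042 0.072] longdir deg 90.0
  c [0.4715 0.2291] size [0.1131 0.1639] longdir deg 95.8
soap@.034
  c [0.4713 0.2294] size [0.0536 0.0867] longdir deg 97.5
cover@.052
  c [ 0.552 -0.291] size [0.0829 0.1291] longdir deg 106.4
side
line@.058
  c [0.6867 0.0494] size [0.0066 0.0187] longdir deg 120.3
tape@.034
  c [0.7049 0.0739] size [0.006  0.0181] longdir deg 120.3
box@.034
  c [0.6791 0.0255] size [0.133  0.1402] longdir deg 97.2
dish
  c [0.4483 0.2315] size [0.1695 0.213 ] longdir deg 90.0
soap@.034
  c [0.4676 0.2197] size [0.0573 0.0968] longdir deg 96.3
cover@.052
  c [ 0.5508 -0.2899] size [0.0833 0.1298] longdir deg 106.3
```

View pics/r.png

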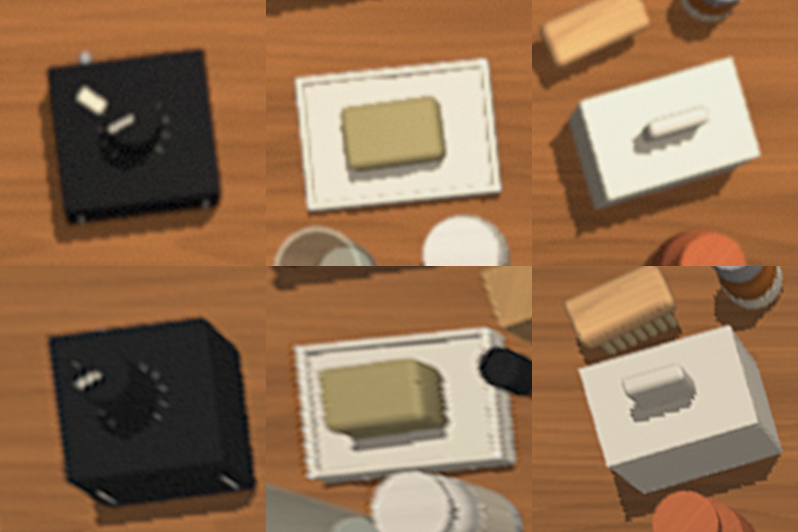

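The rectified planes agree between the two cameras: cover at (0.551,-0.290) with its bar along 106.4°, knob axis at about (0.6925,0.040), line at 120°, tape at about 55°, and dish at about (0.4715,0.229) along 95.8°. Next I'll move above the knob for a close look.

```bash
cat >> h.py <<'E'
def mv(s,p,psi):
    """increments from state to TCP p, tool down, tool y at psi deg"""
    Ro=R.from_quat(s["eef_rot"]);a=np.radians(psi)
    Y=np.array([np.cos(a),np.sin(a),0]);Z=np.array([0,0,-1.]);T=R.from_matrix(np.c_[np.cross(Y,Z),Y,Z])
    y=Ro.as_matrix()[:,1];print("yaw now",np.degrees(np.arctan2(y[1],y[0])).round(2))
    print("turn",(Ro.inv()*T).as_rotvec().round(4),"shift",(Ro.inv().apply(np.array(p)-s["ee_pos"])).round(4))
class Wrist:
    def __init__(w,s,c):
        Rt=R.from_quat(s["eef_rot"]).as_matrix();M=c["mount"]
        w.R=Rt@M[:3,:3];w.c=Rt@M[:3,3]+s["ee_pos"];w.f=c["fx"];w.o=np.array([c["cx"],c["cy"]]);w.im=c["color"]
    def ray(w,p):
        d=np.array(p)-w.o;r=np.linalg.norm(d);t=r/w.f
        return w.R@np.array([*(d/max(r,1e-9)*np.sin(t)),np.cos(t)])
    def at(w,p,z):
        d=w.ray(p);return w.c+d*(z-w.c[2])/d[2]
    def rect(w,c,z,half,px=.0005):
        n=int(2*half/px);c=np.array(c);j,i=np.meshgrid(np.arange(n),np.arange(n))
        P=np.stack([c[0]+half-i*px,c[1]+half-j*px,np.full(i.shape,z)],-1)-w.c
        q=P@w.R;r=np.hypot(q[...,0],q[...,1]);k=w.f*np.arctan2(r,q[...,2])/np.maximum(r,1e-9)
        im=cv2.remap(w.im,(w.o[0]+q[...,0]*k).astype(np.float32),(w.o[1]+q[...,1]*k).astype(np.float32),cv2.INTER_CUBIC)
        return im,lambda p:np.array([c[0]+half-p[1]*px,c[1]+half-p[0]*px])
E
python3 - <<'E'
from bench import *
from h import *
mv(read_state(),[.6925,.04,.18],77)
E
```

```text
yaw now 77.18
turn [-0.001   0.0001  0.0031] shift [-0.6663 -0.432   0.0425]
```

Call:
play_rows(increments="0 0 0 -0.042 -0.027 0 1;0 0 0 -0.083 -0.054 0 1;0 0 0 -0.125 -0.081 0 1;0 0 0 -0.166 -0.108 0 1;0 0 0 -0.208 -0.135 0 1;0 0 0 -0.25 -0.162 0 1;0 0 0 -0.291 -0.189 0 1;0 0 0 -0.333 -0.216 0 1")

```text
time: 0.95
ee_pos: [0.4164, 0.3232, 0.2226]
eef_rot: [0.112, 0.994, 0.0, -0.0]
ft_force: [1.1, 0.4, -1.1]
width: 0.087
grip_force: 0.0
```

Call:
play_rows(increments="0 0 0 -0.042 -0.027 0 1;0 0 0 -0.083 -0.054 0 1;0 0 0 -0.125 -0.081 0 1;0 0 0 -0.166 -0.108 0.005 1;0 0 0 -0.208 -0.135 0.015 1;0 0 0 -0.25 -0.162 0.025 1;0 0 0 -0.291 -0.189 0.035 1;0 0 0 -0.333 -0.216 0.0425 1")

```text
time: 1.75
ee_pos: [0.6914, 0.0409, 0.1794]
eef_rot: [0.111, 0.994, 0.0, -0.0]
ft_force: [0.1, 1.6, 0.8]
width: 0.0871
grip_force: 0.0
```

Call:
play_rows(increments="0 0 0 0 0 0 1;0 0 0 0 0 0 1;0 0 0 0 0 0 1")

```text
time: 2.05
ee_pos: [0.6902, 0.0435, 0.1804]
eef_rot: [0.111, 0.994, 0.0, -0.0]
ft_force: [0.0, -0.2, -0.0]
width: 0.0872
grip_force: 0.0
```

Run:
```python
from bench import *
from h import *
s=read_state();print(s["ee_pos"],s["joint_positions"],s["joint_vel"]);w=Wrist(s,camera("wrist"))
np.savez("wk.npz",im=w.im)
mv(s,[.6925,.04,.039],77)
for z in (.058,.034):
    im,f=w.rect((.69,.045),z,.06);print(z);blobs(im.min(2)>110,f,60)
    cv2.imwrite(f"pics/wk{z}.png",im[:,:,::-1])
im=cv2.resize(np.hstack([cv2.imread(f"pics/wk{z}.png") for z in (.058,.034)]),(800,400))
cv2.imwrite("pics/wk.png",im)
```

```text
[0.69016692 0.04350463 0.18035435] [-0.409471    0.52241684  0.41360206  1.33705812 -0.20928514  1.32491252
  1.35404416] [-0.01688    -0.01678479 -0.00366822  0.00327124  0.00069927 -0.00023943
 -0.00030255]
yaw now 77.25
turn [ 0.0009 -0.0006  0.0044] shift [-0.0031 -0.003   0.1414]
0.058
  c [0.686 0.05 ] size [0.0047 0.0201] longdir deg 119.7
  c [0.7039 0.0703] size [0.01   0.0239] longdir deg 55.8
  c [0.735  0.0765] size [0.008 0.008] longdir deg 90.0
0.034
  c [0.6918 0.049 ] size [0.0052 0.0217] longdir deg 120.5
  c [0.7112 0.071 ] size [0.0111 0.0261] longdir deg 56.3
  c [0.7447 0.078 ] size [0.0085 0.009 ] longdir deg 90.0
```

View pics/wk.png

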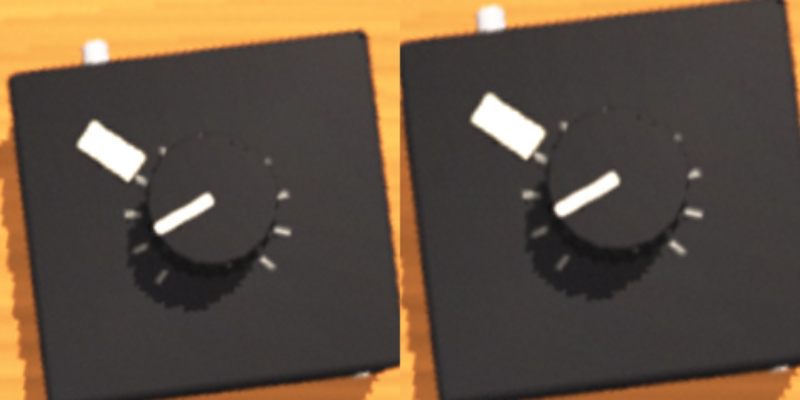

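The wrist view shows the line running from the axis (213,200) out to (157,230), with the tape at (112,150). The turn needed is about 64°. Descending now.

Call:
play_rows(increments="0 0 0.004 0.0015 0.0005 0.03 1;0 0 0.004 0.0015 0.0005 0.06 1;0 0 0.004 0.0015 0.0005 0.085 1;0 0 0.004 0.0015 0.0005 0.1 1;0 0 0.004 0.0015 0.0005 0.1 1;0 0 0.004 0.0015 0.0005 0.1 1")

```text
time: 2.7
ee_pos: [0.6896, 0.0436, 0.0817]
eef_rot: [0.113, 0.994, 0.0, 0.001]
ft_force: [0.4, 0.0, -0.0]
width: 0.0873
grip_force: 0.0
```

Run:
```python
from bench import *
from h import *
s=read_state();print(s["ee_pos"],s["joint_vel"].round(4) if hasattr(s["joint_vel"],"round") else s["joint_vel"]);mv(s,[.691,.041,.039],77)
w=Wrist(s,camera("wrist"))
for z in (.058,.034):
    im,f=w.rect((.69,.045),z,.06);print(z);blobs(im.min(2)>110,f,60)
```

```text
[0.68963548 0.04358894 0.08170458] [ 0.0027 -0.0115  0.0068 -0.0163 -0.0019 -0.0003  0.0006]
yaw now 76.99
turn [ 0.0007  0.0012 -0.0001] shift [-0.0019 -0.0022  0.0427]
0.058
  c [0.686  0.0501] size [0.0044 0.02  ] longdir deg 119.1
  c [0.7003 0.0699] size [0.0093 0.0232] longdir deg 56.3
  c [0.7435 0.028 ] size [0.004 0.085] longdir deg 90.0
0.034
  c [0.6951 0.0487] size [0.0049 0.0226] longdir deg 119.5
  c [0.7113 0.0711] size [0.0107 0.0259] longdir deg 56.3
```

Call:
play_rows(increments="0 0 0 -0.002 -0.002 0.015 1;0 0 0 -0.002 -0.002 0.03 1;0 0 0 -0.002 -0.002 0.0425 1;0 0 0 -0.002 -0.002 0.0425 1;0 0 0 -0.002 -0.002 0.0425 1;0 0 0 -0.002 -0.002 0.0425 1")

```text
time: 3.35
ee_pos: [0.6906, 0.0406, 0.0377]
eef_rot: [0.114, 0.994, 0.0, -0.0]
ft_force: [0.4, 0.8, 0.5]
width: 0.0872
grip_force: 0.0
```

Call:
play_rows(increments="0 0 0 0 0 0 0.6;0 0 0 0 0 0 0.5;0 0 0 0 0 0 0.42;0 0 0 0 0 0 0.3;0 0 0 0 0 0 0.3;0 0 0 0 0 0 0.3;0 0 0 0 0 0 0.3;0 0 0 0 0 0 0.3", grip_force=12)

```text
time: 4.15
ee_pos: [0.6909, 0.0413, 0.038]
eef_rot: [0.113, 0.994, 0.0, 0.0]
ft_force: [1.4, 2.7, -0.4]
width: 0.0399
grip_force: 12.0
```

Gripped at 40 mm. Turning clockwise 64°.

Call:
play_rows(increments="0 0 0.07 0 0 0 0.3;0 0 0.14 0 0 0 0.3;0 0 0.21 0 0 0 0.3;0 0 0.28 0 0 0 0.3;0 0 0.35 0 0 0 0.3;0 0 0.42 0 0 0 0.3;0 0 0.49 0 0 0 0.3;0 0 0.56 0 0 0 0.3")

```text
time: 4.95
ee_pos: [0.691, 0.0416, 0.038]
eef_rot: [0.385, 0.923, 0.001, 0.0]
ft_force: [2.2, 3.0, -1.0]
width: 0.0396
grip_force: 12.0
```

Call:
play_rows(increments="0 0 0.08 0 0 0 0.3;0 0 0.16 0 0 0 0.3;0 0 0.24 0 0 0 0.3;0 0 0.32 0 0 0 0.3;0 0 0.4 0 0 0 0.3;0 0 0.48 0 0 0 0.3;0 0 0.53 0 0 0 0.3;0 0 0.555 0 0 0 0.3")

```text
time: 5.75
ee_pos: [0.6913, 0.0417, 0.038]
eef_rot: [0.622, 0.783, 0.001, 0.0]
ft_force: [3.5, 3.3, -1.5]
width: 0.0393
grip_force: 12.0
```

Call:
play_rows(increments="0 0 0 0 0 0 0.3;0 0 0 0 0 0 0.3;0 0 0 0 0 0 0.3;0 0 0 0 0 0 0.3")

```text
time: 6.15
ee_pos: [0.6913, 0.0418, 0.038]
eef_rot: [0.622, 0.783, 0.001, 0.0]
ft_force: [3.8, 3.3, -2.7]
width: 0.0399
grip_force: 12.0
```

```bash
cat > look.py <<'E'
from bench import *
from h import *
s=read_state();mv(s,s["ee_pos"],12.9);w=Wrist(s,camera("wrist"))
for z in (.058,.034):
    im,f=w.rect((.69,.045),z,.06);print(z);blobs(im.min(2)>110,f,60)
cv2.imwrite("pics/wk_%.2f.png"%s["time"],cv2.resize(im,(500,500))[:,:,::-1])
E
python3 look.py
```

```text
yaw now 13.15
turn [ 0.0016 -0.0009  0.0043] shift [0. 0. 0.]
0.058
  c [0.6342 0.0495] size [0.0075 0.011 ] longdir deg 90.0
  c [0.6966 0.0499] size [0.0036 0.0192] longdir deg 55.5
  c [0.7067 0.0789] size [0.0084 0.0176] longdir deg 55.6
  c [0.7342 0.087 ] size [0.0065 0.008 ] longdir deg 90.0
  c [0.7395 0.079 ] size [0.003 0.02 ] longdir deg 90.0
  c [0.7465 0.0875] size [0.007 0.035] longdir deg 90.0
0.034
  c [0.7004 0.0388] size [0.0042 0.0229] longdir deg 55.7
  c [0.7123 0.0728] size [0.0098 0.0205] longdir deg 56.3
  c [0.7445 0.0825] size [0.008 0.009] longdir deg 90.0
```

The line (55.5–56.3°) matches the tape (55.8°). Releasing and rising.

Call:
play_rows(increments="0 0 0 0 0 0 0.5;0 0 0 0 0 0 0.7;0 0 0 0 0 0 0.9;0 0 0 0 0 0 1;0 0 0 0 0 0 1;0 0 0 0 0 -0.03 1;0 0 0 0 0 -0.07 1;0 0 0 0 0 -0.11 1")

```text
time: 7.0
ee_pos: [0.6902, 0.0404, 0.1489]
eef_rot: [0.622, 0.783, -0.0, -0.0]
ft_force: [1.2, 0.3, 1.1]
width: 0.0857
grip_force: 0.0
```

Call:
play_rows(increments="0 0 0 0 0 -0.04 1;0 0 0 0 0 -0.08 1;0 0 0 0 0 -0.1 1;0 0 0 0 0 -0.1 1;0 0 0 0 0 -0.1 1")

```text
time: 7.5
ee_pos: [0.6906, 0.0405, 0.2477]
eef_rot: [0.622, 0.783, 0.0, -0.0]
ft_force: [-0.4, 0.2, -0.2]
width: 0.0868
grip_force: 0.0
```

```bash
python3 look.py
python3 - <<'E'
from bench import *
from h import *
s=read_state();print(s["ee_pos"]);mv(s,[.551,-.29,.24],16.4)
E
```

```text
yaw now 13.06
turn [ 0.0002 -0.0002  0.0028] shift [0. 0. 0.]
0.058
  c [0.6966 0.0495] size [0.0046 0.0204] longdir deg 55.5
  c [0.7088 0.0734] size [0.0103 0.0245] longdir deg 56.3
  c [0.742  0.0822] size [0.0085 0.01  ] longdir deg 0.0
0.034
  c [0.6983 0.0452] size [0.005  0.0218] longdir deg 55.2
  c [0.7111 0.0707] size [0.0108 0.0262] longdir deg 56.3
  c [0.7457 0.0802] size [0.0085 0.0095] longdir deg 90.0
[0.69025922 0.04057515 0.24678408]
yaw now 13.06
turn [-0.0014 -0.0004 -0.0583] shift [-0.2906 -0.2104  0.007 ]
```

The knob is set. Now moving to above the cover.

Call:
play_rows(increments="0 0 -0.01 -0.036 -0.026 0 1;0 0 -0.02 -0.073 -0.053 0 1;0 0 -0.03 -0.11 -0.079 0 1;0 0 -0.04 -0.146 -0.106 0 1;0 0 -0.05 -0.183 -0.132 0 1;0 0 -0.058 -0.22 -0.158 0 1;0 0 -0.058 -0.256 -0.185 0.02 1;0 0 -0.058 -0.29 -0.21 0.04 1")

```text
time: 8.35
ee_pos: [0.5502, -0.291, 0.2065]
eef_rot: [0.599, 0.801, -0.0, -0.0]
ft_force: [0.1, -0.4, -0.2]
width: 0.0867
grip_force: 0.0
```

Call:
play_rows(increments="0 0 0 0 0 0.03 1;0 0 0 0 0 0.05 1;0 0 0 0 0 0.05 1;0 0 0 0 0 0.05 1")

```text
time: 8.75
ee_pos: [0.5514, -0.2891, 0.1576]
eef_rot: [0.599, 0.801, -0.0, -0.001]
ft_force: [0.2, 0.0, 0.5]
width: 0.0869
grip_force: 0.0
```

Run:
```python
from bench import *
from h import *
s=read_state();print(s["ee_pos"]);mv(s,[.551,-.29,.056],16.4)
w=Wrist(s,camera("wrist"))
for z,h in ((.052,.11),(.078,.05)):
    im,f=w.rect((.551,-.29),z,h);print(z);blobs(im.min(2)>190,f,2000)
    cv2.imwrite(f"pics/wc{z}.png",cv2.resize(im,(400,400))[:,:,::-1])
cv2.imwrite("pics/wc.png",np.hstack([cv2.imread(f"pics/wc{z}.png") for z in (.052,.078)]))
```

```text
[ 0.55142676 -0.28907069  0.15755803]
yaw now 16.41
turn [-0.0013 -0.0007  0.0001] shift [-0.0008 -0.0005  0.1016]
0.052
  c [ 0.5504 -0.2885] size [0.0836 0.1293] longdir deg 106.3
0.078
  c [ 0.551  -0.2905] size [0.0754 0.0981] longdir deg 106.4
```

View pics/wc.png

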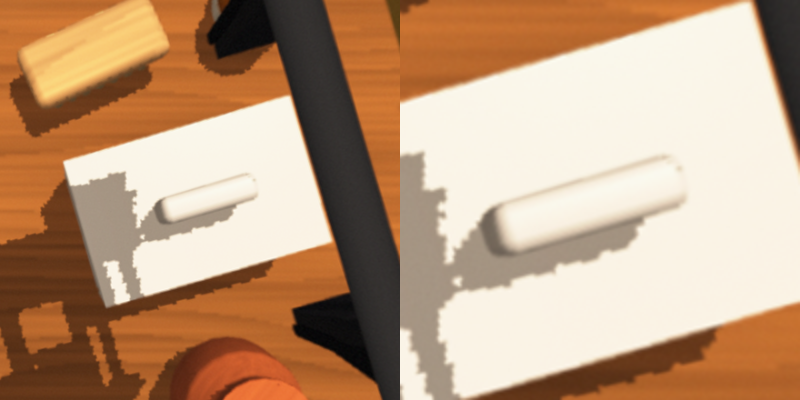

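The close-up shows the bar (left panel, 160–255, 175–222) and the cover square with the tool, with its centre at about (0.551,-0.2885). The fingers clear the pot and the brush. Descending.

Call:
play_rows(increments="0 0 0 0.0005 0 0.03 1;0 0 0 0.0005 0 0.06 1;0 0 0 0.0005 0 0.075 1;0 0 0 0.0005 0 0.08 1;0 0 0 0.0005 0 0.08 1;0 0 0 0.0005 0 0.08 1")

```text
time: 9.4
ee_pos: [0.5523, -0.2895, 0.0794]
eef_rot: [0.599, 0.801, 0.0, 0.001]
ft_force: [-1.0, 0.2, -0.3]
width: 0.0872
grip_force: 0.0
```

Run:
```python
from bench import *
from h import *
s=read_state();mv(s,[.551,-.2885,.0565],16.4);print(s["ee_pos"],s["joint_vel"])
```

```text
yaw now 16.38
turn [ 0.0016  0.0012 -0.0003] shift [ 0.0013 -0.001   0.0229]
[ 0.55230482 -0.28945578  0.07936542] [-0.00149952 -0.0043188   0.00195566  0.00035627 -0.00263146 -0.00133942
  0.00049962]
```

Call:
play_rows(increments="0 0 0 0.001 -0.001 0.01 1;0 0 0 0.001 -0.001 0.018 1;0 0 0 0.001 -0.001 0.0225 1;0 0 0 0.001 -0.001 0.0225 1;0 0 0 0.001 -0.001 0.0225 1;0 0 0 0.001 -0.001 0.0225 1")

```text
time: 10.0
ee_pos: [0.5504, -0.2884, 0.0556]
eef_rot: [0.599, 0.801, 0.0, 0.0]
ft_force: [0.3, -0.5, 0.4]
width: 0.0873
grip_force: 0.0
```

Call:
play_rows(increments="0 0 0 0 0 0 0.6;0 0 0 0 0 0 0.4;0 0 0 0 0 0 0.3;0 0 0 0 0 0 0.2;0 0 0 0 0 0 0.15;0 0 0 0 0 0 0.1;0 0 0 0 0 0 0.05;0 0 0 0 0 0 0.05", grip_force=15)

```text
time: 10.8
ee_pos: [0.5503, -0.2882, 0.0554]
eef_rot: [0.599, 0.801, 0.0, 0.0]
ft_force: [0.4, -0.1, 0.0]
width: 0.031
grip_force: 0.0
```

Call:
play_rows(increments="0 0 0 0 0 0 0.05;0 0 0 0 0 0 0.05;0 0 0 0 0 0 0.05;0 0 0 0 0 0 0.05;0 0 0 0 0 0 0.05", grip_force=40)

```text
time: 11.3
ee_pos: [0.5504, -0.2882, 0.0553]
eef_rot: [0.599, 0.801, 0.0, -0.0]
ft_force: [1.4, 1.0, -2.3]
width: 0.0133
grip_force: 40.0
```

Gripped. Lifting.

Call:
play_rows(increments="0 0 0 0 0 -0.005 0.05;0 0 0 0 0 -0.015 0.05;0 0 0 0 0 -0.035 0.05;0 0 0 0 0 -0.06 0.05;0 0 0 0 0 -0.09 0.05;0 0 0 0 0 -0.12 0.05;0 0 0 0 0 -0.15 0.05;0 0 0 0 0 -0.175 0.05")

```text
time: 12.1
ee_pos: [0.55, -0.2886, 0.2327]
eef_rot: [0.599, 0.8, 0.0, 0.0]
ft_force: [0.9, 0.3, -3.9]
width: 0.0136
grip_force: 40.0
```

Call:
play_rows(increments="0 0 0 0 0 -0.015 0.05;0 0 0 0 0 -0.025 0.05;0 0 0 0 0 -0.025 0.05;0 0 0 0 0 -0.025 0.05")

```text
time: 12.5
ee_pos: [0.5499, -0.288, 0.2543]
eef_rot: [0.599, 0.801, -0.0, -0.001]
ft_force: [-0.1, -0.4, -4.8]
width: 0.0138
grip_force: 40.0
```

Run:
```python
from bench import *
from h import *
s=read_state();print(s["ee_pos"],s["ft_force"],s["torque"],s["width"]);mv(s,[.4715,.229,.255],5.8)
ims=[]
for n in ("side","top"):
    c=camera(n);cv2.imwrite(f"pics/{n}_l.png",c["color"][:,:,::-1]);ims.append(cv2.imread(f"pics/{n}_l.png"))
cv2.imwrite("pics/l.png",np.hstack([ims[0][20:460,290:640],ims[1][50:490,260:640][:430]] if 0 else [cv2.resize(ims[0][:,240:640],(400,480)),cv2.resize(ims[1][:,240:640],(400,480))]))
```

```text
[ 0.54993054 -0.28799133  0.25426986] [-0.09589136 -0.40851483 -4.8373065 ] [-0.01795874 -0.0072001   0.00977992] 0.013750961561005475
yaw now 16.39
turn [-0.0013 -0.0009  0.1848] shift [ 5.181e-01  7.060e-02 -3.000e-04]
```

View pics/l.png

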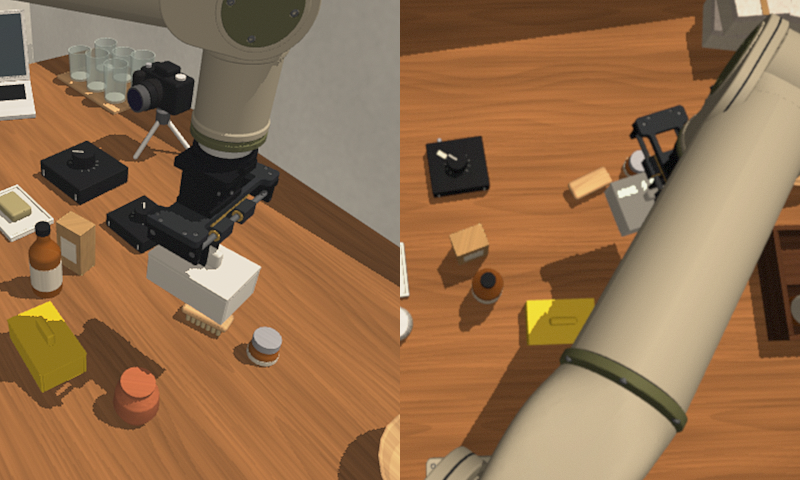

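Side view: the cover hangs level from the bar and all the props are undisturbed. The rim is at about 0.199, clear of the 0.16 bottle. I'll carry it partway and stop short of the dish, so the wrist camera can see the dish unobstructed.

Call:
play_rows(increments="0 0 0.01 0.012 0.001 0 0.05;0 0 0.03 0.036 0.003 0 0.05;0 0 0.05 0.068 0.005 0 0.05;0 0 0.075 0.1 0.008 0 0.05;0 0 0.1 0.132 0.01 0 0.05;0 0 0.125 0.164 0.013 0 0.05;0 0 0.15 0.196 0.015 0 0.05;0 0 0.17 0.228 0.018 0 0.05")

```text
time: 13.4
ee_pos: [0.5023, -0.0633, 0.2546]
eef_rot: [0.665, 0.747, -0.0, -0.0]
ft_force: [-0.0, 0.6, -4.3]
width: 0.0136
grip_force: 40.0
```

Run:
```python
from bench import *
from h import *
s=read_state();mv(s,[.4715,.085,.255],5.8);print(s["ee_pos"])
```

```text
yaw now 6.58
turn [-0.0011 -0.0001  0.0137] shift [ 0.1509 -0.0136 -0.0003]
[ 0.50228931 -0.06329833  0.25462891]
```

Call:
play_rows(increments="0 0 0.013 0.03 -0.003 0 0.05;0 0 0.013 0.06 -0.006 0 0.05;0 0 0.013 0.09 -0.009 0 0.05;0 0 0.013 0.115 -0.011 0 0.05;0 0 0.013 0.135 -0.013 0 0.05;0 0 0.013 0.15 -0.0135 0 0.05;0 0 0.013 0.15 -0.0135 0 0.05;0 0 0.013 0.15 -0.0135 0 0.05")

```text
time: 14.2
ee_pos: [0.4723, 0.0824, 0.2548]
eef_rot: [0.67, 0.743, -0.001, -0.0]
ft_force: [1.0, 0.4, -4.5]
width: 0.0138
grip_force: 40.0
```

Call:
play_rows(increments="0 0 0 0 0 0 0.05;0 0 0 0 0 0 0.05;0 0 0 0 0 0 0.05")

```text
time: 14.5
ee_pos: [0.4726, 0.0823, 0.2554]
eef_rot: [0.67, 0.742, 0.0, -0.0]
ft_force: [-0.1, -0.3, -4.4]
width: 0.0139
grip_force: 40.0
```

Run:
```python
from bench import *
from h import *
s=read_state();print(s["ee_pos"],s["joint_vel"]);mv(s,[.4715,.229,.255],5.8)
c=camera("wrist");w=Wrist(s,c);np.savez("wd.npz",**c,pos=s["ee_pos"],rot=s["eef_rot"])
im,f=w.rect((.472,.23),.014,.11)
cv2.imwrite("pics/wd.png",np.hstack([cv2.resize(w.im,(400,300)),cv2.resize(im,(400,400))[50:350]])[:,:,::-1])
print("dish");blobs((im.astype(int).min(2)>150),f,3000)
im,f=w.rect((.472,.23),.034,.07);i=im.astype(int)
print("soap");blobs(((i[:,:,0]-i[:,:,2])>35)&(i[:,:,0]-i[:,:,1]<35),f,2000)
```

```text
[0.47255559 0.08234313 0.25537906] [-0.0023643  -0.00029941 -0.00360231 -0.00125613 -0.0019368  -0.00033227
 -0.00076693]
yaw now 5.84
turn [ 0.     -0.0001  0.0007] shift [0.146  0.0139 0.0004]
dish
  c [0.3775 0.174 ] size [0.03  0.066] longdir deg 90.0
  c [0.471  0.2309] size [0.1099 0.1598] longdir deg 95.7
  c [0.4687 0.1307] size [0.0205 0.2035] longdir deg 0.0
soap
  c [0.4669 0.2305] size [0.057  0.0803] longdir deg 97.7
```

View pics/wd.png

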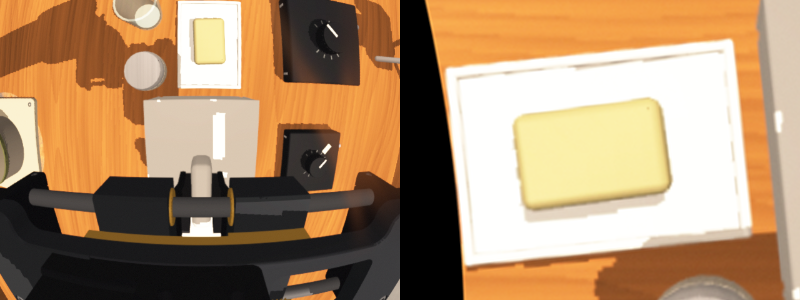

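The wrist view shows the dish unobstructed (right panel). The fit of 109.9×159.8 mm matches the real size, with centre (0.471,0.231) and direction 95.7°. Moving over it, then coming down partway.

Call:
play_rows(increments="0 0 0.002 0.02 0.002 0 0.05;0 0 0.002 0.05 0.005 0 0.05;0 0 0.002 0.08 0.007 0 0.05;0 0 0.002 0.11 0.01 0 0.05;0 0 0.002 0.135 0.012 0 0.05;0 0 0.002 0.148 0.0135 0 0.05;0 0 0.002 0.148 0.0135 0 0.05;0 0 0.002 0.148 0.0135 0 0.05")

```text
time: 15.35
ee_pos: [0.471, 0.2302, 0.2553]
eef_rot: [0.671, 0.742, -0.0, 0.0]
ft_force: [-0.6, -0.5, -4.6]
width: 0.0138
grip_force: 40.0
```

Call:
play_rows(increments="0 0 0 0 0 0.02 0.05;0 0 0 0 0 0.05 0.05;0 0 0 0 0 0.08 0.05;0 0 0 0 0 0.105 0.05;0 0 0 0 0 0.12 0.05;0 0 0 0 0 0.12 0.05;0 0 0 0 0 0.12 0.05;0 0 0 0 0 0.12 0.05")

```text
time: 16.15
ee_pos: [0.4715, 0.2314, 0.1368]
eef_rot: [0.671, 0.742, 0.001, 0.0]
ft_force: [0.1, 0.2, -4.7]
width: 0.0139
grip_force: 40.0
```

Run:
```python
from bench import *
from h import *
s=read_state();print(s["ee_pos"],s["ft_force"]);mv(s,[.471,.231,.0853],5.7)
w=Wrist(s,camera("wrist"));z=s["ee_pos"][2]-.0034
im,f=w.rect((.471,.231),z,.1)
cv2.imwrite("pics/wf.png",np.hstack([cv2.resize(w.im,(400,300)),cv2.resize(im,(400,400))[50:350]])[:,:,::-1])
for n in ("side","top"):
    c=camera(n);np.savez(f"{n}0.npz",K=[c["fx"],c["fy"],c["cx"],c["cy"]],T=c["camera_from_world"],im=c["color"])
t,sd=Pin("side").im,Pin("top").im
cv2.imwrite("pics/f.png",np.vstack([cv2.imread("pics/wf.png"),np.hstack([cv2.resize(t[120:300,150:390],(400,300)),cv2.resize(sd[190:370,120:360],(400,300))])[:,:,::-1]]))
```

```text
[0.47154035 0.23139706 0.13677583] [ 0.05677861  0.18510328 -4.66908171]
yaw now 5.74
turn [ 0.0018 -0.0011  0.0007] shift [-0.0004 -0.0007  0.0515]
```

View pics/f.png

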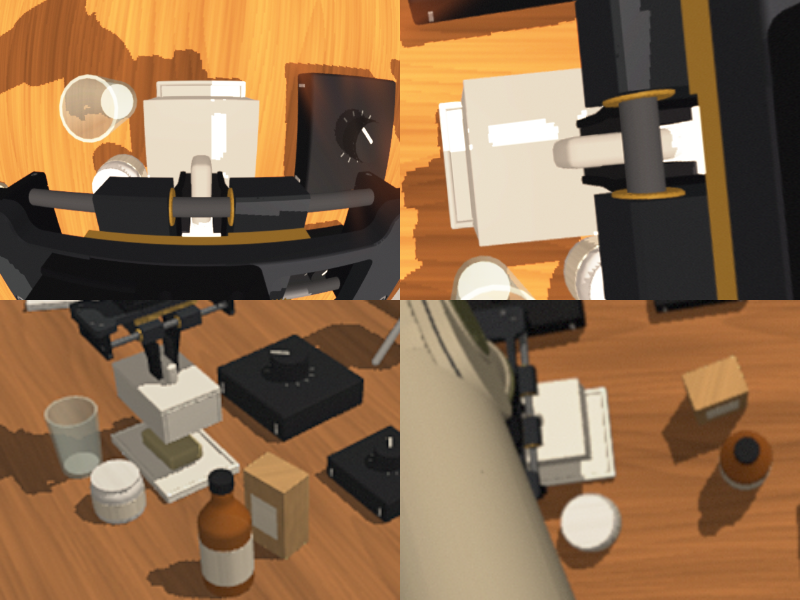

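The cover hangs centred and square over the dish, clear of the tin, tumbler and big dimmer. Lowering to the final height.

Call:
play_rows(increments="0 0 0 0 -0.0005 0.01 0.05;0 0 0 0 -0.0005 0.022 0.05;0 0 0 0 -0.0005 0.034 0.05;0 0 0 0 -0.0005 0.043 0.05;0 0 0 0 -0.0005 0.049 0.05;0 0 0 0 -0.0005 0.051 0.05;0 0 0 0 -0.0005 0.051 0.05;0 0 0 0 -0.0005 0.051 0.05")

```text
time: 17.1
ee_pos: [0.4704, 0.2317, 0.0848]
eef_rot: [0.671, 0.742, 0.0, 0.0]
ft_force: [-0.6, 0.2, -4.4]
width: 0.0137
grip_force: 40.0
```

Call:
play_rows(increments="0 0 0 0 0 0 0.05;0 0 0 0 0 0 0.05;0 0 0 0 0 0 0.05;0 0 0 0 0 0 0.05;0 0 0 0 0 0 0.05;0 0 0 0 0 0 0.05")

```text
time: 17.7
ee_pos: [0.4702, 0.2316, 0.0844]
eef_rot: [0.671, 0.742, 0.0, -0.0]
ft_force: [0.4, 0.9, -4.8]
width: 0.0139
grip_force: 40.0
```

Run:
```python
from bench import *
from h import *
ps=[];
for n in ("side","top","side"):
    s=read_state();ps.append(s["ee_pos"]);c=camera(n);np.savez(f"{n}0.npz",K=[c["fx"],c["fy"],c["cx"],c["cy"]],T=c["camera_from_world"],im=c["color"])
print(np.round(ps,4),s["ft_force"]);s["ee_pos"]=np.mean(ps,0);mv(s,[.471,.231,.0853],5.7)
w=Wrist(s,camera("wrist"))
sd=Pin("side");im=cv2.resize(sd.im[150:290,190:330],(560,560),interpolation=cv2.INTER_CUBIC)
# expected outlines: cover rim (z .03), cover top (.082), dish top edge
def box(c,a,hx,hy,z):
    a=np.radians(a);ex=np.array([np.cos(a),np.sin(a)]);ey=np.array([-ex[1],ex[0]])
    return [[*(np.array(c)+i*hx*ex+j*hy*ey),z] for i,j in((1,1),(1,-1),(-1,-1),(-1,1))]
im=im.copy()
for c,hx,hy,z,col in (((.471,.231),.042,.065,.03,(255,0,0)),((.471,.231),.042,.065,.082,(255,0,255)),((.471,.231),.055,.08,.014,(0,255,0))):
    q=np.array([(sd.proj(p)-[190,150])*4+1.5 for p in box(c,5.7,hx,hy,z)]).round().astype(int)
    cv2.polylines(im,[q],True,col,1)
cv2.imwrite("pics/fin.png",im[:,:,::-1])
```

```text
[[0.4702 0.2316 0.0844]
 [0.4702 0.2316 0.0844]
 [0.4702 0.2316 0.0844]] [-0.23762175 -0.20361109 -4.35782152]
yaw now 5.79
turn [-0.     -0.0001  0.0015] shift [-0.0006  0.0008 -0.0009]
```

View pics/fin.png

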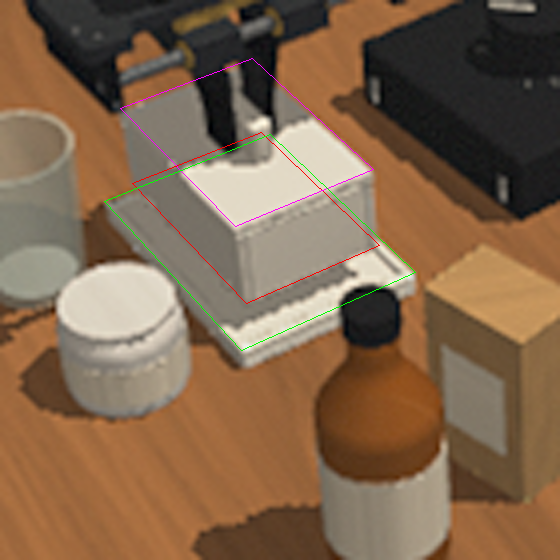

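Side view with the expected outlines overlaid: the cover's rim and top and the dish edge match to about a millimetre, and the gap is open all round. One small correction, let it settle, then hand in.

Call:
play_rows(increments="0 0 0.0015 -0.0005 0.0007 -0.0008 0.05;0 0 0.0015 -0.0005 0.0007 -0.0008 0.05;0 0 0.0015 -0.0005 0.0007 -0.0008 0.05;0 0 0.0015 -0.0005 0.0007 -0.0008 0.05;0 0 0.0015 -0.0005 0.0007 -0.0008 0.05;0 0 0.0015 -0.0005 0.0007 -0.0008 0.05;0 0 0.0015 -0.0005 0.0007 -0.0008 0.05;0 0 0.0015 -0.0005 0.0007 -0.0008 0.05")

```text
time: 18.7
ee_pos: [0.4709, 0.2311, 0.0852]
eef_rot: [0.671, 0.741, 0.0, -0.0]
ft_force: [0.3, 0.0, -4.3]
width: 0.0135
grip_force: 40.0
```

Call:
play_rows(increments="0 0 0 0 0 0 0.05;0 0 0 0 0 0 0.05;0 0 0 0 0 0 0.05;0 0 0 0 0 0 0.05;0 0 0 0 0 0 0.05;0 0 0 0 0 0 0.05;0 0 0 0 0 0 0.05;0 0 0 0 0 0 0.05")

```text
time: 19.5
ee_pos: [0.4709, 0.2311, 0.0852]
eef_rot: [0.671, 0.741, 0.0, -0.0]
ft_force: [-0.0, 0.2, -4.2]
width: 0.0138
grip_force: 40.0
```

Run:
```python
from bench import *
import numpy as np
s=read_state();print(s["ee_pos"],np.abs(s["joint_vel"]).max(),s["width"])
print(close_job())
```

```text
[0.4709001  0.23112618 0.08518499] 0.0033430014390506383 0.013792564052751305
the job is handed in; nothing more can be done
None
```

The job is handed in at 19.5 s: the knob's line is within about 1° of the tape and released, and the arm is still holding the cover level, square and centred about 20 mm above the dish's flat top.

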